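Wipe the offcuts off the deburring plate and empty the scoop

ROBOT

A 7-joint arm with a two-finger parallel gripper is mounted at the origin on a cart in front of the work surface, level with it; the furniture and walls round the work are solid. World frame = base frame: x ahead of the robot, y to its left, z up, the work surface at z = 0. Lengths are in m, angles in rad, forces in N, time in s.
With the tool pointing down it reaches from about 0.4 to 0.85 m from the base axis. Payload 10.4 kg.
Tool frame: the origin (TCP) lies between the finger pads; the fingertips stand 22 mm ahead of it and the grasp point (between the pads) lies 3 mm ahead of it; z points along the fingers, y is the line along which they close (so a half turn about z gives the same grasp; the last joint's range is limited). The gripper opens to 87 mm and grips with 3 to 60 N. Pads are 19 mm wide; open, the fingers measure 117 mm over their backs; the gripper's body (75 mm by 190 mm) begins 51 mm behind the grasp point.
Start: joints at [1.117, 0.332, -0.065, 1.46, 0.022, 1.35, -0.088], TCP at [0.261, -0.568, 0.245] pointing down, gripper open.
Joint ranges: [-2.6, 2.6], [-0.5, 2.12], [-1.47, 1.34], [0.16, 2.42], [-1.27, 4.41], [0.06, 2.06], [-2.6, 2.6]. Speed limits (rad/s): [2.22, 2.22, 2.79, 2.79, 3.14, 3.14, 3.14].

INTERFACE

Orientations are given as a unit quaternion [x, y, z, w].
In Python, from plant import readout, imaging, sign_off, finder gives the robot as it stands.
- The arm moves only by the tool send_rows, never from a script. Its arguments are lists of equal length, an entry for each row: "xyz": the shift along the tool's x, y, z scaled (see below), a list of three; "twist": the turn about the tool's z scaled (see below). In form: {"xyz": [[dx, dy, dz], ...], "twist": [twist, ...]}. A call has exactly 10 rows; each row shifts and turns the commanded pose from where the row before left it, along the tool's axes as they then stand; what a row does not reach is not made up. The controller multiplies each number of a shift by 0.03 m and each number of a turn by 360 degrees. A row lasts 1/12 s, in which the tool goes at most 41.7 mm and 7.16 degrees, less where a joint would pass 70% of its speed; a pose out of reach is approached as far as the arm can. A call with a number of a shift or a turn outside -1 to 1 is refused whole. A call with a gripper value outside its range is refused whole. "claw" is the finger opening in mm, from 0 to 87, set as the call begins (left out, the last holds). The fingers move at their own pace and stop on an object; "squeeze" is the grip in N (left out, the last holds). Time passes only in rows, so rows that do not move let the fingers close, or fill a call up. It gives the time, the measured TCP pose, the force, the opening and the grip force at its end, in the units of the state.
- readout.observe(): the state, without advancing time (a new reading comes with each control period).
- imaging.snapshot(name): name is "scene" or "top"; returns the picture (400x640x3 uint8, red, green, blue); there is no depth.
- imaging.camera_params(name): a dict with "fx", "fy", "cx", "cy" (pixels), "xyz" and "attitude" of the camera in the world. Camera axes: x right, y down, z forward; pixel columns grow to the right and rows downward; lengths in m; the calibration is good to about 2 mm. A picture is of the moment at which its call begins. camera_params takes no time and is no camera call.
- sign_off(): hands the job in; it is judged then, once.
Trained networks look in the newest picture that a camera, given by its name, has taken for a name from the list of things; names that differ only in an ending like _2 or _b are one class to them, and where a whole thing is asked for, a point or a joint stands for the part that bears it (a point fixed in the world has none). Each returns a list of dicts, best first, with "p" (0 to 1); they miss things now and then, are a little off and sometimes report something else, mostly with a low value. They report only what shows in the picture. A call takes as long as a camera call.
- finder.find_in(thing, camera): "pixel" ([column, row] in pixels, amid what is visible of it).
The state is a dict: "t": time; "q": joint angles; "joint_vel": joint speeds; "joint_torque": joint torques, N m; "tool_pos": TCP position; "ee_rot": TCP orientation; "force": force on the tool from outside, world axes, zero at the start; "wrist_torque": the same for the moment, N m; "gripper_width": finger opening in m; "gripper_force": force on a finger pad.
Only numpy, scipy, OpenCV 4.12 (cv2) and the standard library are available. Lean on these libraries where they do the work, as an engineer would, in place of code of your own. Each camera call takes 0.05 s, during which the arm holds its last target. There are 200 camera calls.

TASK

Take the scraper block from its rest, wipe all six metal offcuts off the plate over its open edge into the scoop that stands there, and stand the scraper back in its rest. Then carry the scoop to the scrap box, tip all the offcuts in, and put the scoop back level on the worktop with its mouth against the plate's open edge as before. Keep the fingers off the offcuts and leave the other things where they are.

Things in the scene. Friction and masses are not known exactly. Their poses are not given: they have to be found in the camera images.
- plate: Fixed dark steel deburring plate, 172 (its x) x 200 (its y) mm, flat top 26 mm above the worktop. Rails 10 mm wide and 12 mm high stand on its two long sides (+x, -x) and its +y end, so the clear surface is 152 mm wide; the -y end is open, with no rail. Origin: centre of its underside; z up.
- plate_open_edge (a point): Middle of the open (-y) end of the plate, at the height of its top (200 mm plate: 100 mm from its origin).
- rest: Fixed grey shallow tray in which the scraper stands, 172 (x) x 58 (y) mm; floor 6 mm thick, rim 10 mm wide and 14 mm high, inside 152 x 38 mm. Origin: centre of its underside.
- scraper: Scraper block: a bar 138 (its x) x 24 (its y) x 31 high mm with a rubber foot, and on it an upright aluminium handle 70 (x) x 20 (y) mm reaching from 31 to 84 mm height. Origin: centre of its underside; z up. 0.14 to 0.28 kg. It starts upright in the rest, its x along the rest's x.
- scraper_grip (a point): Middle of the scraper's handle, 62 mm above its underside; grip across the 20 mm (scraper's y).
- scoop: Loose aluminium scoop, 174 (its x) x 130 (its y) mm, 0.2 to 0.33 kg: floor 3 mm, walls 4 mm thick and 34 high at both sides and the -y end; the +y end is the open mouth, no lip. A carrying bar along x bridges it 10 mm behind (-y of) its centre. Origin: centre of its underside. It starts on the worktop, mouth against the plate's open edge (gap to 5 mm), its y as the plate's y.
- scoop_grip (a point): Middle of the carrying bar (black grip 90 mm long in x, 20 mm thick in y, 22 mm high), 80 mm above the scoop's underside; grip across the 20 mm.
- scoop_mouth (a point): Middle of the front edge of the scoop's floor, at the mouth: 65 mm in +y from the scoop's origin.
- scrap_box: Fixed grey open steel box, outside 220 (its x) x 170 (its y) x 72 high mm, walls 4 mm with an 8 mm rim. Origin: centre of its underside.
- scrap_box_floor (a point): Centre of the scrap box's inner floor, 4 mm above the worktop.
- offcut0: Rectangular aluminium bar end, 19x15x13 high mm, 25 g, flat on the plate; one of six loose offcuts, at least 45 mm clear of the plate's +y rail. Origin: centre of its underside at the start, it turns with the piece.
- offcut1: Hexagonal steel bar end, 16 mm across flats, 14 high, 20 g, upright on the plate; one of six loose offcuts, at least 45 mm clear of the plate's +y rail. Origin: centre of its underside at the start, it turns with the piece.
- offcut2: Rectangular aluminium bar end, 19x15x13 high mm, 25 g, flat on the plate; one of six loose offcuts, at least 45 mm clear of the plate's +y rail. Origin: centre of its underside at the start, it turns with the piece.
- offcut3: Hexagonal steel bar end, 16 mm across flats, 14 high, 20 g, upright on the plate; one of six loose offcuts, at least 45 mm clear of the plate's +y rail. Origin: centre of its underside at the start, it turns with the piece.
- offcut4: Rectangular aluminium bar end, 19x15x13 high mm, 25 g, flat on the plate; one of six loose offcuts, at least 45 mm clear of the plate's +y rail. Origin: centre of its underside at the start, it turns with the piece.
- offcut5: Hexagonal steel bar end, 16 mm across flats, 14 high, 20 g, upright on the plate; one of six loose offcuts, at least 45 mm clear of the plate's +y rail. Origin: centre of its underside at the start, it turns with the piece.
- gear: Bystander, to be left alone: steel spur gear with hub, 60 mm across, 22 high, lying flat. Origin: centre of its underside.
- bearing: Bystander, to be left alone: ball bearing ring, 44 mm across, 13 high, lying flat. Origin: centre of its underside.
- star_knob: Bystander, to be left alone: black five-lobe star knob with its stud up, 38 mm across, 43 high. Origin: centre of its underside.
- jaw_block: Bystander, to be left alone: grey cast jaw block, 50x79x40 high. Origin: centre of its underside.
- spray_can: Bystander, to be left alone: upright lubricant bottle or can, 52 mm across, 158 high. Origin: centre of its underside.

How it is judged:
On the way, in this order (a step that is already met when the one before it is completed fails the run):
1. the scraper block is set down to the plate's surface between the rails (x of scraper in the frame of plate between -0.03 and 0.03 m and y of scraper in the frame of plate between -0.11 and 0.09 m and z of scraper in the frame of plate between 0.02 and 0.038 m), for 0.1 s.
2. all six offcuts lie in the scoop, which is still standing at the plate (x of offcut0 in the frame of scoop between -0.084 and 0.084 m and y of offcut0 in the frame of scoop between -0.062 and 0.068 m and z of offcut0 in the frame of scoop between -0.003 and 0.05 m and x of offcut1 in the frame of scoop between -0.084 and 0.084 m and y of offcut1 in the frame of scoop between -0.062 and 0.068 m and z of offcut1 in the frame of scoop between -0.003 and 0.05 m and x of offcut2 in the frame of scoop between -0.084 and 0.084 m and y of offcut2 in the frame of scoop between -0.062 and 0.068 m and z of offcut2 in the frame of scoop between -0.003 and 0.05 m and x of offcut3 in the frame of scoop between -0.084 and 0.084 m and y of offcut3 in the frame of scoop between -0.062 and 0.068 m and z of offcut3 in the frame of scoop between -0.003 and 0.05 m and x of offcut4 in the frame of scoop between -0.084 and 0.084 m and y of offcut4 in the frame of scoop between -0.062 and 0.068 m and z of offcut4 in the frame of scoop between -0.003 and 0.05 m and x of offcut5 in the frame of scoop between -0.084 and 0.084 m and y of offcut5 in the frame of scoop between -0.062 and 0.068 m and z of offcut5 in the frame of scoop between -0.003 and 0.05 m and height (world z) of scoop below 0.01 m and horizontal distance between scoop_mouth and plate_open_edge below 0.04 m), for 0.2 s.
3. the scraper stands in its rest again, let go (x of scraper in the frame of rest between -0.012 and 0.012 m and y of scraper in the frame of rest between -0.012 and 0.012 m and z of scraper in the frame of rest between 0.002 and 0.012 m and angle between scraper's own z axis and vertical below 0.1 rad and contact force between the fingers and scraper below 0.1 N), for 0.2 s.
4. all six offcuts lie in the scrap box (x of offcut0 in the frame of scrap_box between -0.108 and 0.108 m and y of offcut0 in the frame of scrap_box between -0.083 and 0.083 m and z of offcut0 in the frame of scrap_box between 0 and 0.06 m and x of offcut1 in the frame of scrap_box between -0.108 and 0.108 m and y of offcut1 in the frame of scrap_box between -0.083 and 0.083 m and z of offcut1 in the frame of scrap_box between 0 and 0.06 m and x of offcut2 in the frame of scrap_box between -0.108 and 0.108 m and y of offcut2 in the frame of scrap_box between -0.083 and 0.083 m and z of offcut2 in the frame of scrap_box between 0 and 0.06 m and x of offcut3 in the frame of scrap_box between -0.108 and 0.108 m and y of offcut3 in the frame of scrap_box between -0.083 and 0.083 m and z of offcut3 in the frame of scrap_box between 0 and 0.06 m and x of offcut4 in the frame of scrap_box between -0.108 and 0.108 m and y of offcut4 in the frame of scrap_box between -0.083 and 0.083 m and z of offcut4 in the frame of scrap_box between 0 and 0.06 m and x of offcut5 in the frame of scrap_box between -0.108 and 0.108 m and y of offcut5 in the frame of scrap_box between -0.083 and 0.083 m and z of offcut5 in the frame of scrap_box between 0 and 0.06 m), for 0.2 s.
At the end, for the whole second after the job is handed in: All six offcuts lie in the scrap box; the scraper stands upright in its rest (within 12 mm of its centre); the scoop stands level on the worktop, its mouth within 25 mm of the middle of the plate's open edge and within 0.2 rad of square to it; all at rest (all of step 4 and x of scraper in the frame of rest between -0.012 and 0.012 m and y of scraper in the frame of rest between -0.012 and 0.012 m and z of scraper in the frame of rest between 0.002 and 0.012 m and angle between scraper's own z axis and vertical below 0.1 rad and horizontal distance between scoop_mouth and plate_open_edge below 0.025 m and angle between the y axis of scoop and the y axis of plate, either way round below 0.2 rad and angle between scoop's own z axis and vertical below 0.06 rad and height (world z) of scoop below 0.006 m and linear speed of each of offcut0, offcut1, offcut2, offcut3, offcut4, offcut5, scoop, scraper below 0.03 m/s); the robot touches nothing.
It fails at once if the fingers touch an offcut (contact force between the fingers and offcut0 above 0.5 N or contact force between the fingers and offcut1 above 0.5 N or contact force between the fingers and offcut2 above 0.5 N or contact force between the fingers and offcut3 above 0.5 N or contact force between the fingers and offcut4 above 0.5 N or contact force between the fingers and offcut5 above 0.5 N).
It fails at once if a bystander is moved by more than 30 mm (distance of any of gear, bearing, star_knob, jaw_block, spray_can from where it was at the start of the episode above 0.03 m).
It also fails if it takes over 64 s, if anything falls off the work surface, if the arm or the gripper's body presses on something with over 40 N, if the wrist force passes 120 N, or if a joint passes its speed limit or range.

## Working session

There is one attempt and no reset: what is moved stays moved. The work goes in short steps, Python scripts to look and compute and a tool call to move; the robot and the scene stay as the last step left them, time stands still between calls to the robot, and variables do not carry over. Pictures are saved under pics/ and viewed, at most 10 in all, crops included, and the job is handed in when it is done.

Besides the shell and the picture viewer there is one more tool, called by a JSON object that holds its "method" and its "body", one argument or row to a line. send_rows: Moves the arm, as the interface text tells. Shifts and turns lie within -1 to 1; 1 stands for 0.03 m of shift or 360 degrees of turn. Its arguments: {"type":"object","properties":{"xyz":{"type":"array"},"twist":{"type":"array"},"claw":{"type":"number"},"squeeze":{"type":"number"}},"required":["xyz","twist"]}

```bash
ls; mkdir -p pics; python3 - <<'E'
from plant import readout, imaging
import cv2
s=readout.observe();print({k:s[k] for k in('t','tool_pos','ee_rot','gripper_width')})
for n in('scene','top'):
    im=imaging.snapshot(n);cv2.imwrite(f'pics/{n}0.png',im[:,:,::-1]);print(n,imaging.camera_params(n))
E
```

```text
pics
{'t': 0.0, 'tool_pos': array([ 0.26085911, -0.56755385,  0.24374404]), 'ee_rot': array([ 9.76889815e-01,  2.13742244e-01, -1.68997688e-04, -7.16547979e-04]), 'gripper_width': 0.08694140786693771}
scene {'fx': 391.6768490486243, 'fy': 391.6768490486243, 'cx': 317.69351437550426, 'cy': 200.7175712538074, 'xyz': array([0.19997592, 0.70814051, 0.63810161]), 'attitude': array([-0.21567717,  0.86083226, -0.44724992,  0.11143917])}
top {'fx': 406.1305642529154, 'fy': 406.1305642529154, 'cx': 313.9000281464829, 'cy': 198.4092283385707, 'xyz': array([0.48639389, 0.02512496, 1.09762588]), 'attitude': array([ 0.70651249, -0.70638585,  0.03108799, -0.02987751])}
```

View pics/top0.png

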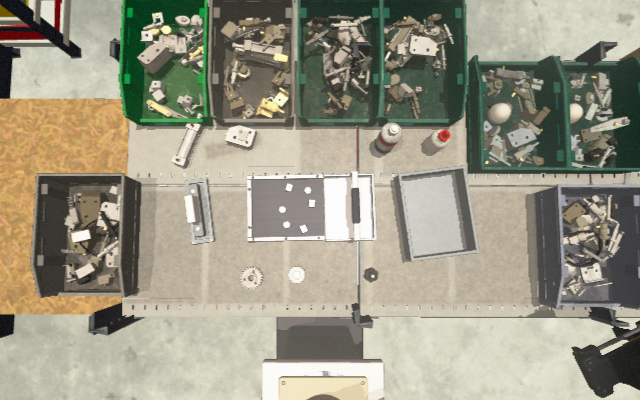

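View pics/scene0.png

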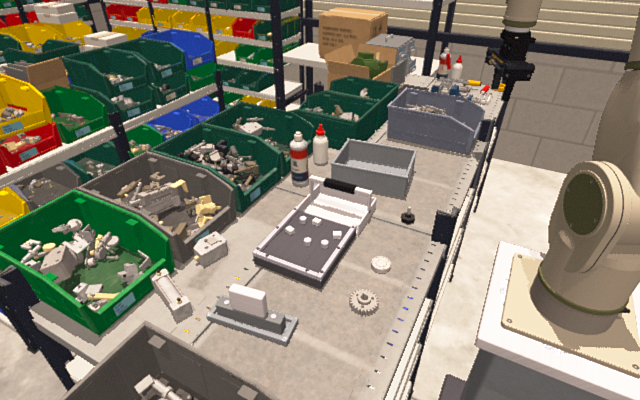

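```bash
cat > h.py <<'E'
import numpy as np
from scipy.spatial.transform import Rotation as R
from plant import imaging, finder, readout
def world(cam,px,z):
    c=imaging.camera_params(cam); d=np.array([(px[0]-c['cx'])/c['fx'],(px[1]-c['cy'])/c['fy'],1])
    d=R.from_quat(c['attitude']).apply(d); return c['xyz']+d*(z-c['xyz'][2])/d[2]
E
python3 - <<'E'
from h import *
H=dict(plate=.03,plate_open_edge=.026,rest=.012,scraper=.05,scraper_grip=.075,scoop=.02,scoop_grip=.08,scoop_mouth=.003,scrap_box=.06,scrap_box_floor=.004,offcut0=.036,offcut1=.037,gear=.015,bearing=.01,star_knob=.03,jaw_block=.03,spray_can=.1)
for n,z in H.items():
    for r in finder.find_in(n,'top')[:6]: 
        if r['p']>.2: print(n,round(r['p'],2),np.round(r['pixel'],1),world('top',r['pixel'],z).round(4))
E
```

```text
plate 0.62 [284.9 207.3] [0.5552 0.0997 0.03  ]
plate_open_edge 0.68 [283.6 204.8] [0.5621 0.1034 0.026 ]
rest 0.74 [205.6 208.9] [0.552  0.3131 0.012 ]
rest 0.48 [197.7 209.4] [0.5507 0.3342 0.012 ]
scraper 0.72 [192.9 210.6] [0.5453 0.3356 0.05  ]
scraper_grip 0.84 [196.8 211.9] [0.5406 0.3183 0.075 ]
scoop 0.69 [352.  209.5] [ 0.55  -0.078  0.02 ]
scoop_grip 0.8 [347.8 207.8] [ 0.5507 -0.0617  0.08  ]
scoop_mouth 0.55 [350.9 210.2] [ 0.5491 -0.0766  0.003 ]
scoop_mouth 0.23 [282.3 205.4] [0.5621 0.1086 0.003 ]
scrap_box 0.8 [438.8 212.4] [ 0.5403 -0.2962  0.06  ]
scrap_box_floor 0.73 [437.7 212.7] [ 0.5424 -0.3105  0.004 ]
offcut0 0.6 [288.9 189. ] [0.603 0.089 0.036]
offcut0 0.36 [302.3 229.5] [0.4968 0.0535 0.036 ]
offcut1 0.6 [288.9 189. ] [0.6029 0.089  0.037 ]
offcut1 0.36 [302.3 229.5] [0.4968 0.0535 0.037 ]
bearing 0.74 [295.2 274.7] [0.3779 0.0727 0.01  ]
star_knob 0.67 [370.1 274.3] [ 0.3809 -0.1227  0.03  ]
jaw_block 0.65 [242.2 132.8] [0.7548 0.2151 0.03  ]
spray_can 0.65 [388.7 137.5] [ 0.7255 -0.1635  0.1   ]
```

The top view shows the rest and scraper near (200,211), the plate at 248–325 × 177–241, the scoop at 325–375 with its black bar at (356,207), and the box at 393–478 × 168–262. The bystanders stay clear of the working lane. I'll zoom in for the geometry.

```bash
python3 - <<'E'
import cv2
im=cv2.imread('pics/top0.png')
for n,(a,b,c,d),k in(('cl',(180,330,165,250),5),('cr',(315,485,160,270),4.6)):
    cv2.imwrite(f'pics/{n}.png',cv2.resize(im[c:d,a:b],None,fx=k,fy=k,interpolation=cv2.INTER_CUBIC))
E
```

```text
(no output)
```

View pics/cl.png

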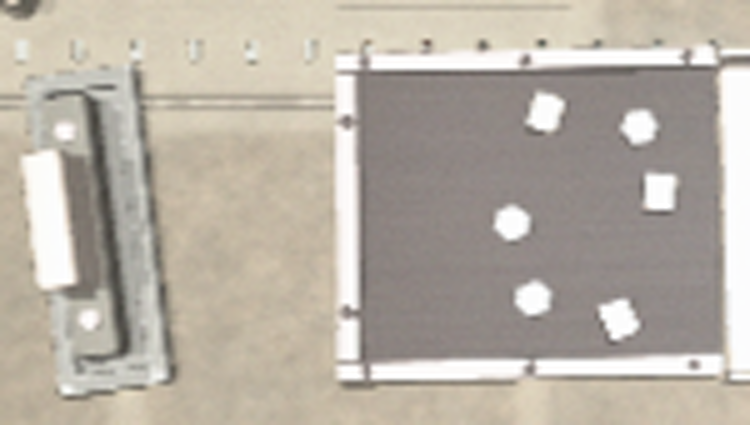

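View pics/cr.png

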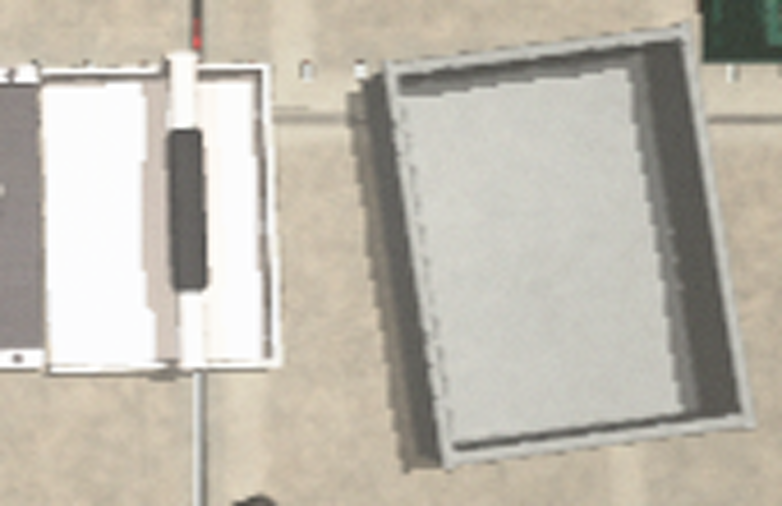

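The crops show: scraper handle top corners (22,155)–(77,288), rest outline (28,78)–(172,380), plate (336,55)–(722,376), with clear room left of the offcuts. In the right crop: scoop grip (168,128)–(208,290) and box rim corners (385,65), (690,22), (752,425), (445,468).

```bash
python3 - <<'E'
from h import *
def L(name,pts,z,o,k):
    w=np.array([world('top',(np.array(p)+.5)/k+o-.5,z) for p in pts])[:,:2]
    e=np.roll(w,-1,0)-w
    print(name,'c',w.mean(0).round(4),'sides',np.linalg.norm(e,axis=1).round(3),'ang',np.degrees(np.arctan2(e[:,1],e[:,0])).round(1));print(w.round(3).tolist())
l=(180,165);r=(315,160)
L('handle',[(22,155),(58,148),(77,288),(40,290)],.09,l,5)
L('rest',[(28,78),(137,66),(172,380),(62,395)],.014,l,5)
L('plate',[(336,55),(718,44),(722,376),(338,380)],.038,l,5)
L('edge',[(718,70),(722,358)],.026,l,5)
L('box',[(385,65),(690,22),(752,425),(445,468)],.072,r,4.6)
L('bar',[(168,128),(203,128),(208,290),(172,290)],.091,r,4.6)
L('scoopback',[(270,64),(280,366)],.034,r,4.6)
L('offc',[(545,112),(639,127),(660,192),(511,222),(533,298),(619,319)],.04,l,5)
from plant import finder
imaging.snapshot('scene')
for n,z in dict(scraper_grip=.068,scoop_grip=.08,scrap_box=.04,rest=.01,plate=.03).items():
    for q in finder.find_in(n,'scene')[:2]: print(n,q['p'],world('scene',q['pixel'],z).round(3))
E
```

```text
handle c [0.548  0.3325] sides [0.018 0.071 0.018 0.068] ang [ -78.9 -170.8   93.1    9.1]
[[0.58, 0.347], [0.584, 0.329], [0.514, 0.318], [0.513, 0.336]]
rest c [0.548  0.3286] sides [0.059 0.169 0.059 0.171] ang [ -83.6 -172.4   97.8    7.6]
[[0.629, 0.369], [0.636, 0.311], [0.468, 0.288], [0.46, 0.346]]
plate c [0.5551 0.098 ] sides [0.201 0.174 0.199 0.17 ] ang [ -88.3 -179.4   90.6    1.2]
[[0.638, 0.2], [0.644, -0.001], [0.47, -0.003], [0.468, 0.196]]
edge c [ 0.5557 -0.0023] sides [0.153 0.153] ang [-179.3    0.7]
[[0.632, -0.001], [0.479, -0.003]]
box c [ 0.5395 -0.2906] sides [0.172 0.224 0.17  0.223] ang [ -81.9 -173.1   97.9    7.4]
[[0.638, -0.192], [0.662, -0.362], [0.44, -0.388], [0.417, -0.22]]
bar c [ 0.5571 -0.0798] sides [0.019 0.088 0.019 0.088] ang [ -90.  -178.8   90.     1. ]
[[0.601, -0.069], [0.601, -0.088], [0.513, -0.09], [0.513, -0.071]]
scoopback c [ 0.5581 -0.1355] sides [0.173 0.173] ang [-178.8    1.2]
[[0.644, -0.134], [0.472, -0.137]]
offc c [0.5556 0.0687] sides [0.05  0.036 0.079 0.041 0.046 0.115] ang [ -99.1 -162.1  101.4 -163.5 -103.7   19.8]
[[0.608, 0.09], [0.6, 0.04], [0.566, 0.029], [0.55, 0.107], [0.511, 0.095], [0.5, 0.051]]
scraper_grip 0.89 [0.529 0.355 0.068]
scraper_grip 0.58 [0.583 0.075 0.068]
scoop_grip 0.96 [ 0.515 -0.009  0.08 ]
scoop_grip 0.48 [ 0.36  -0.038  0.08 ]
scrap_box 0.97 [ 0.532 -0.296  0.04 ]
scrap_box 0.47 [ 0.562 -0.074  0.04 ]
rest 0.66 [0.522 0.349 0.01 ]
plate 0.75 [0.546 0.133 0.03 ]
plate 0.26 [ 0.375 -0.093  0.03 ]
```

```bash
python3 - <<'E'
from h import *
c=imaging.camera_params('scene')
for n,p in dict(bar=(.557,-.08,.091),handletop=(.548,.3325,.09),gear=(.375,.17,.015),boxc=(.438,-.388,.072),boxc2=(.417,-.22,.072)).items():
    d=R.from_quat(c['attitude']).inv().apply(np.array(p)-c['xyz']);print(n,d[0]/d[2]*c['fx']+c['cx'],d[1]/d[2]*c['fy']+c['cy'])
E
```

```text
bar 339.0596237424927 181.95206398057454
handletop 246.6488052821212 289.5904373055793
gear 365.03523794257507 291.84029110905766
boxc 416.77733114730955 149.77739965197048
boxc2 406.658958953423 176.65009737835527
```

{"method": "send_rows", "body": {
  "xyz": [
    [0, 0, 0],
    [0, 0, 0],
    [0, 0, 0],
    [0.7, -0.9, 0],
    [0.9, -0.95, 0],
    [0.9, -0.95, 0],
    [0.9, -0.95, 0],
    [0.9, -0.95, 0],
    [0.9, -0.95, 0],
    [0.9, -0.95, 0]
  ],
  "twist": [0.0156, 0.0156, 0.0155, 0, 0, 0, 0, 0, 0, 0]
}}

```text
t: 2.08
tool_pos: [0.416, -0.345, 0.2449]
ee_rot: [0.998, 0.069, 0.0, 0.0]
force: [0.9, -1.1, 0.0]
gripper_width: 0.087
gripper_force: 0.0
```

{"method": "send_rows", "body": {
  "xyz": [
    [0.7, -0.95, 0],
    [0.7, -0.95, 0],
    [0.7, -0.95, 0],
    [0.7, -0.95, 0],
    [0.7, -0.95, 0],
    [0.7, -0.95, 0],
    [0.7, -0.95, 0],
    [0.7, -0.95, 0],
    [0.7, -0.95, 0],
    [0.7, -0.95, 0]
  ],
  "twist": [0, 0, 0, 0, 0, 0, 0, 0, 0, 0]
}}

```text
t: 2.92
tool_pos: [0.5848, -0.0341, 0.2448]
ee_rot: [0.998, 0.068, 0.0, 0.0]
force: [0.0, -0.4, -0.3]
gripper_width: 0.0873
gripper_force: 0.0
```

```bash
cat >> h.py <<'E'
def to(x,y,z,yaw):
    "units of rows to target: twist first (at start), then shift in the new axes"
    s=readout.observe(); p=s['tool_pos']; q=R.from_quat(s['ee_rot']).as_matrix(); a=np.degrees(np.arctan2(q[1,0],q[0,0]))
    d=np.array([x,y,z])-p; c,n=np.cos(np.radians(yaw)),np.sin(np.radians(yaw))
    print('t',round(s['t'],2),'pos',p.round(4),'yaw',round(a,2),'tilt',np.degrees(np.arccos(-q[2,2])).round(2),'w',s['gripper_width'],'F',np.round(s['force'],1))
    print('twist',round((a-yaw)/360,4),'shift',(np.array([c*d[0]+n*d[1],n*d[0]-c*d[1],-d[2]])/.03).round(2))
E
python3 -c "
from h import *
to(.548,.331,.071,7.9)"
```

```text
t 2.92 pos [ 0.5848 -0.0341  0.2448] yaw 7.85 tilt 0.03 w 0.08725900524166476 F [ 0.  -0.4 -0.3]
twist -0.0001 shift [  0.46 -12.22   5.79]
```

{"method": "send_rows", "body": {
  "xyz": [
    [0, -1, 0],
    [0, -1, 0],
    [0, -1, 0],
    [0, -1, 0],
    [0, -1, 0],
    [0.1, -1, 0],
    [0.1, -1, 0],
    [0.1, -1, 0.5],
    [0.1, -1, 0.5],
    [0.06, -1, 0.5]
  ],
  "twist": [0, 0, 0, 0, 0, 0, 0, 0, 0, 0]
}}

```text
t: 3.75
tool_pos: [0.5569, 0.2648, 0.1992]
ee_rot: [0.998, 0.068, 0.0, -0.0]
force: [0.9, -0.2, 0.0]
gripper_width: 0.0872
gripper_force: 0.0
```

{"method": "send_rows", "body": {
  "xyz": [
    [0, -1, 0.2],
    [0, -0.8, 0.4],
    [0, -0.42, 0.6],
    [0, 0, 0.8],
    [0, 0, 0.8],
    [0, 0, 0.6],
    [0, 0, 0.5],
    [0, 0, 0.3],
    [0, 0, 0.09],
    [0, 0, 0]
  ],
  "twist": [0, 0, 0, 0, 0, 0, 0, 0, 0, 0]
}}

```text
t: 4.58
tool_pos: [0.5476, 0.3293, 0.0706]
ee_rot: [0.998, 0.069, -0.0, 0.0]
force: [1.5, 0.4, 0.6]
gripper_width: 0.0872
gripper_force: 0.0
```

```bash
python3 -c "
from h import *
import cv2
to(.548,.331,.071,7.9)
im=imaging.snapshot('scene')[:,:,::-1]
cv2.imwrite('pics/s1.png',cv2.resize(im[180:400,120:400],None,fx=2.5,fy=2.5))"
```

```text
t 4.58 pos [0.5476 0.3293 0.0706] yaw 7.87 tilt 0.04 w 0.08723337908820672 F [1.5 0.4 0.6]
twist -0.0001 shift [ 0.02 -0.05 -0.01]
```

View pics/s1.png

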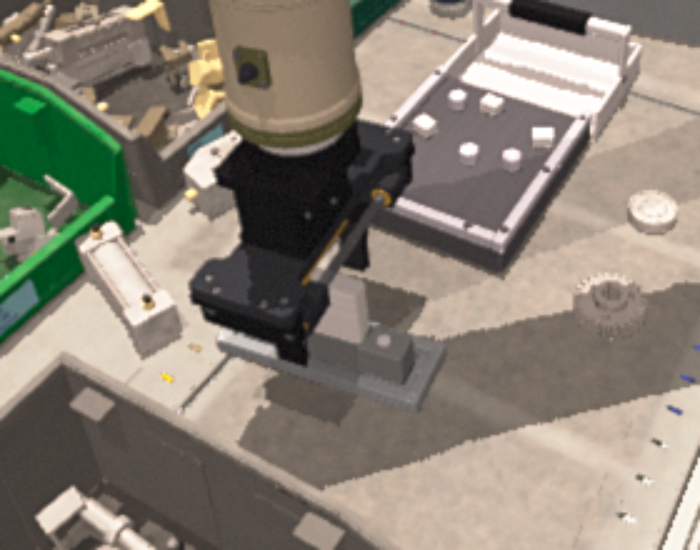

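The fingers straddle the handle (crop (345,320)), so I'll grip.

{"method": "send_rows", "body": {
  "xyz": [
    [0, 0, 0],
    [0, 0, 0],
    [0, 0, 0],
    [0, 0, 0],
    [0, 0, 0],
    [0, 0, 0],
    [0, 0, 0],
    [0, 0, 0],
    [0, 0, 0],
    [0, 0, 0]
  ],
  "twist": [0, 0, 0, 0, 0, 0, 0, 0, 0, 0],
  "claw": 0,
  "squeeze": 45
}}

```text
t: 5.47
tool_pos: [0.5476, 0.3294, 0.0708]
ee_rot: [0.998, 0.069, -0.0, 0.0]
force: [-1.2, 1.3, 0.5]
gripper_width: 0.028
gripper_force: 1.1
```

```bash
python3 -c "
from h import *
to(.557,.1675,.155,0.9)"
```

```text
t 5.47 pos [0.5476 0.3294 0.0708] yaw 7.87 tilt 0.0 w 0.027995044250837788 F [-1.2  1.3  0.5]
twist 0.0194 shift [ 0.23  5.4  -2.81]
```

{"method": "send_rows", "body": {
  "xyz": [
    [0, 0, 0],
    [0, 0, 0],
    [0, 0, 0],
    [0, 0, 0],
    [0, 0, -0.2],
    [0, 0, -0.5],
    [0, 0, -0.6],
    [0, 0, -0.6],
    [0, 0, -0.6],
    [0, 0, -0.3]
  ],
  "twist": [0, 0, 0, 0, 0, 0, 0, 0, 0, 0]
}}

```text
t: 6.3
tool_pos: [0.5482, 0.3296, 0.1572]
ee_rot: [0.998, 0.069, 0.001, -0.0]
force: [0.9, 0.6, -2.3]
gripper_width: 0.0198
gripper_force: 45.0
```

```bash
python3 -c "
from h import *
to(.5548,.166,.120,0.9)"
```

```text
t 6.3 pos [0.5482 0.3296 0.1572] yaw 7.86 tilt 0.12 w 0.019765578435353762 F [ 0.9  0.6 -2.3]
twist 0.0193 shift [0.14 5.46 1.24]
```

{"method": "send_rows", "body": {
  "xyz": [
    [0, 0, 0],
    [0, 0, 0],
    [0, 0.4, 0],
    [0, 0.8, 0],
    [0.04, 1, 0],
    [0.1, 1, 0],
    [0, 1, 0.2],
    [0, 0.8, 0.4],
    [0, 0.46, 0.4],
    [0, 0, 0.24]
  ],
  "twist": [0.0097, 0.0096, 0, 0, 0, 0, 0, 0, 0, 0]
}}

```text
t: 7.13
tool_pos: [0.5544, 0.1596, 0.1159]
ee_rot: [1.0, 0.006, -0.001, 0.002]
force: [0.7, 0.3, -2.7]
gripper_width: 0.0199
gripper_force: 45.0
```

```bash
python3 -c "
from h import *
import cv2
to(.5548,.166,.0908,0.9)
a=imaging.snapshot('scene')[:,:,::-1];b=imaging.snapshot('top')[:,:,::-1]
a=cv2.resize(a[150:300,220:420],(800,600))
cv2.imwrite('pics/s2.png',a)"
```

```text
t 7.13 pos [0.5544 0.1596 0.1159] yaw 0.7 tilt 0.23 w 0.01991468280488835 F [ 0.7  0.3 -2.7]
twist -0.0006 shift [ 0.02 -0.21  0.84]
```

View pics/s2.png

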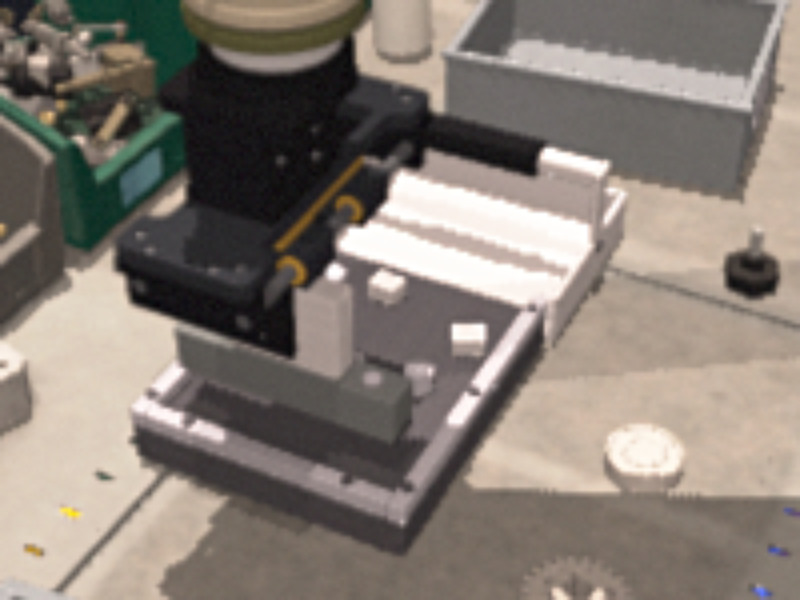

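```bash
python3 -c "
from h import *
print(world('scene',(220+399/4,150+440/4),.051), world('scene',(220+411/4,150+405/4),.051+.031),world('scene',(220+177/4,150+330/4),.082))
for p,z in (((403,518),.038),((135,402),.038)): print(world('scene',(220+p[0]/4,150+p[1]/4),z))
to(.5548,.166,.0908,0.9)"
```

```text
[0.4847748  0.16406334 0.051     ] [0.47642137 0.16674775 0.082     ] [0.61868795 0.17377695 0.082     ]
[0.46225222 0.20213743 0.038     ]
[0.63665272 0.19517415 0.038     ]
t 7.23 pos [0.5535 0.1642 0.1161] yaw 0.91 tilt 0.16 w 0.01980567133972387 F [-0.7  0.3 -1.7]
twist 0.0 shift [ 0.04 -0.06  0.84]
```

The scraper sits behind the offcuts, with its near end inside the rail at (400,440). Lowering now.

{"method": "send_rows", "body": {
  "xyz": [
    [0.04, -0.06, 0.2],
    [0, 0, 0.2],
    [0, 0, 0.15],
    [0, 0, 0.1],
    [0, 0, 0.1],
    [0, 0, 0.06],
    [0, 0, 0.04],
    [0, 0, 0.02],
    [0, 0, 0],
    [0, 0, 0]
  ],
  "twist": [0, 0, 0, 0, 0, 0, 0, 0, 0, 0]
}}

```text
t: 8.07
tool_pos: [0.5558, 0.1675, 0.0917]
ee_rot: [1.0, 0.008, 0.0, 0.0]
force: [0.5, -0.9, -2.2]
gripper_width: 0.0196
gripper_force: 45.0
```

```bash
python3 -c "
from h import *
to(.557,-.018,.0908,0.9)"
```

```text
t 8.07 pos [0.5558 0.1675 0.0917] yaw 0.92 tilt 0.02 w 0.019565963036124765 F [ 0.5 -0.9 -2.2]
twist 0.0001 shift [-0.06  6.18  0.03]
```

{"method": "send_rows", "body": {
  "xyz": [
    [0, 0, 0.03],
    [0, 0, 0.03],
    [0, 0.2, 0],
    [0, 0.4, 0],
    [0, 0.4, 0],
    [0, 0.4, 0],
    [0, 0.4, 0],
    [0, 0.4, 0],
    [0, 0.4, 0],
    [0, 0.4, 0]
  ],
  "twist": [0, 0, 0, 0, 0, 0, 0, 0, 0, 0]
}}

```text
t: 8.9
tool_pos: [0.5578, 0.0776, 0.0908]
ee_rot: [1.0, 0.008, 0.001, -0.001]
force: [0.4, 5.1, 6.4]
gripper_width: 0.0194
gripper_force: 45.0
```

```bash
python3 -c "
from h import *
to(.557,-.018,.0908,0.9)"
```

```text
t 8.9 pos [0.5578 0.0776 0.0908] yaw 0.93 tilt 0.16 w 0.019412940936487124 F [0.4 5.1 6.4]
twist 0.0001 shift [-0.08  3.19  0.  ]
```

{"method": "send_rows", "body": {
  "xyz": [
    [-0.02, 0.4, 0],
    [-0.02, 0.4, 0],
    [-0.02, 0.4, 0],
    [0, 0.4, 0],
    [0, 0.4, 0],
    [0, 0.4, 0],
    [0, 0.35, 0],
    [0, 0.35, 0],
    [0, 0.2, 0],
    [0, 0, 0]
  ],
  "twist": [0, 0, 0, 0, 0, 0, 0, 0, 0, 0]
}}

```text
t: 9.73
tool_pos: [0.5564, -0.0243, 0.0893]
ee_rot: [1.0, 0.007, -0.001, 0.001]
force: [-1.0, 0.3, -2.0]
gripper_width: 0.0197
gripper_force: 45.0
```

```bash
python3 -c "
from h import *
import cv2
to(.557,-.018,.0908,0.9)
a=imaging.snapshot('scene')[:,:,::-1]
a=cv2.resize(a[150:270,260:420],(800,600))
cv2.imwrite('pics/s3.png',a)"
```

```text
t 9.73 pos [ 0.5564 -0.0243  0.0893] yaw 0.75 tilt 0.11 w 0.019689491783709157 F [-1.   0.3 -2. ]
twist -0.0004 shift [ 0.02 -0.21 -0.05]
```

View pics/s3.png

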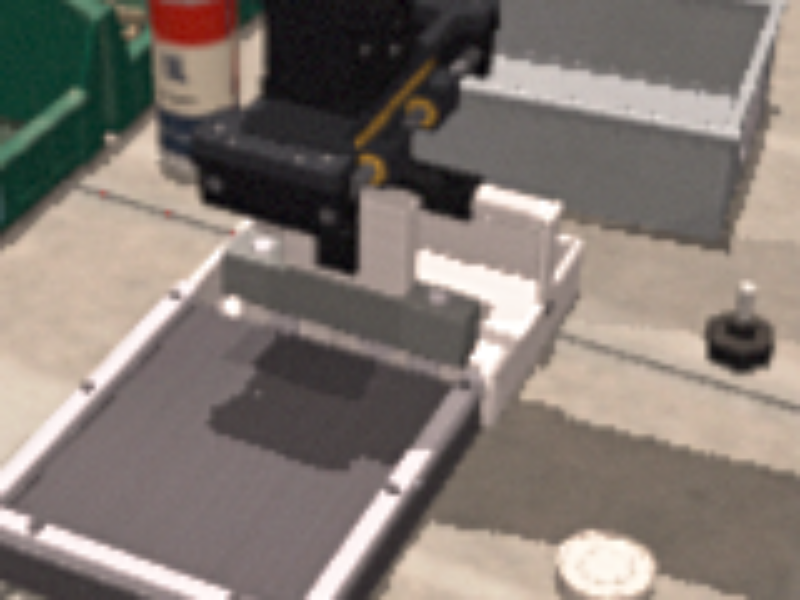

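The plate is clear behind the scraper, except for a white spot at (232,305). I'll lift away and check that spot numerically.

{"method": "send_rows", "body": {
  "xyz": [
    [0, 0, -0.4],
    [0, 0, -0.8],
    [0, -0.3, -0.9],
    [0, -0.8, -0.9],
    [0, -1, -0.5],
    [0, -1, 0],
    [0, -1, 0],
    [0, -1, 0],
    [0, -0.8, 0],
    [0, -0.3, 0]
  ],
  "twist": [0, 0, 0, 0, 0, 0, 0, 0, 0, 0]
}}

```text
t: 10.62
tool_pos: [0.5525, 0.1699, 0.1957]
ee_rot: [1.0, 0.011, 0.0, -0.001]
force: [-0.8, 0.1, -2.2]
gripper_width: 0.0196
gripper_force: 45.0
```

```bash
python3 -c "
from h import *
import cv2
print(world('scene',(306.4,211),.03))
to(.5483,.3295,.13,7.87)
a=imaging.snapshot('top')[:,:,::-1];b=imaging.snapshot('scene')[:,:,::-1]
a=cv2.resize(a[165:250,290:390],(510,430),interpolation=cv2.INTER_CUBIC)
b=cv2.resize(b[170:270,290:390],(430,430),interpolation=cv2.INTER_CUBIC)
cv2.imwrite('pics/s4.png',np.hstack([a,b])[:,:800])
for c in('top','scene'):
  for n in('offcut0','offcut1'):
    print(c,n,[(round(r['p'],2),np.round(r['pixel']).tolist()) for r in finder.find_in(n,c)])"
```

```text
[ 6.10831476e-01 -3.09741997e-04  3.00000000e-02]
t 10.62 pos [0.5525 0.1699 0.1957] yaw 1.27 tilt 0.12 w 0.019627658025507366 F [-0.8  0.1 -2.2]
twist -0.0183 shift [ 0.59 -5.29  2.19]
top offcut0 []
top offcut1 []
scene offcut0 [(0.53, [336.0, 217.0]), (0.45, [324.0, 213.0])]
scene offcut1 [(0.53, [336.0, 217.0]), (0.45, [324.0, 213.0])]
```

View pics/s4.png

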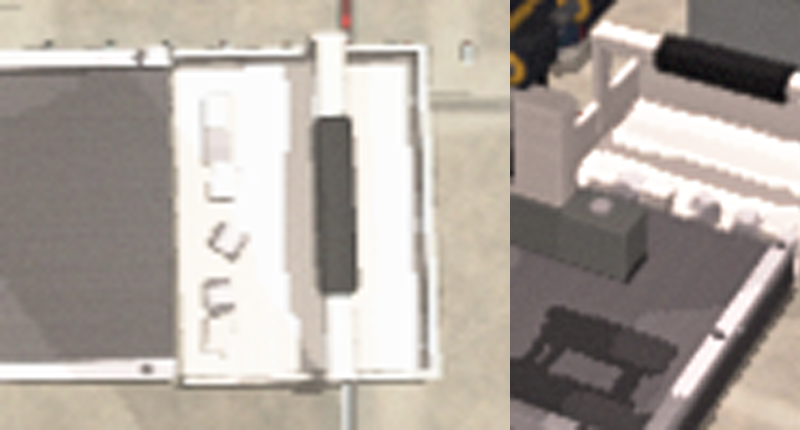

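The plate is empty, and all six offcuts lie in a row just inside the mouth of the scoop (left crop x≈215, y 100–340). Returning the scraper.

{"method": "send_rows", "body": {
  "xyz": [
    [0, 0, 0],
    [0.1, -0.3, 0],
    [0.1, -0.7, 0],
    [0.1, -1, 0],
    [0.1, -1, 0],
    [0.1, -1, 0.3],
    [0.09, -0.8, 0.6],
    [0, -0.49, 0.7],
    [0, 0, 0.5],
    [0, 0, 0.1]
  ],
  "twist": [-0.0092, -0.0091, 0, 0, 0, 0, 0, 0, 0, 0]
}}

```text
t: 11.75
tool_pos: [0.55, 0.3229, 0.1255]
ee_rot: [0.998, 0.066, -0.002, 0.001]
force: [-0.3, -1.1, -3.4]
gripper_width: 0.0195
gripper_force: 45.0
```

{"method": "send_rows", "body": {
  "xyz": [
    [0, 0, 0],
    [0, 0, 0],
    [0, 0, 0],
    [0, 0, 0],
    [0, 0, 0],
    [0, 0, 0],
    [0, 0, 0],
    [0, 0, 0],
    [0, 0, 0],
    [0, 0, 0]
  ],
  "twist": [0, 0, 0, 0, 0, 0, 0, 0, 0, 0]
}}

```text
t: 12.58
tool_pos: [0.5512, 0.324, 0.1288]
ee_rot: [0.998, 0.066, 0.0, 0.0]
force: [-1.2, -0.5, -2.3]
gripper_width: 0.02
gripper_force: 45.0
```

```bash
python3 -c "
from h import *
to(.548,.329,.0708,7.87)"
```

```text
t 12.58 pos [0.5512 0.324  0.1288] yaw 7.51 tilt 0.01 w 0.02003518903185005 F [-1.2 -0.5 -2.3]
twist -0.001 shift [-0.08 -0.18  1.93]
```

{"method": "send_rows", "body": {
  "xyz": [
    [-0.08, -0.18, 0],
    [0, 0, 0.2],
    [0, 0, 0.4],
    [0, 0, 0.4],
    [0, 0, 0.4],
    [0, 0, 0.25],
    [0, 0, 0.15],
    [0, 0, 0.1],
    [0, 0, 0.05],
    [0, 0, 0]
  ],
  "twist": [-0.001, 0, 0, 0, 0, 0, 0, 0, 0, 0]
}}

```text
t: 13.42
tool_pos: [0.5482, 0.3291, 0.0709]
ee_rot: [0.998, 0.069, 0.0, 0.0]
force: [-1.9, -1.4, 2.3]
gripper_width: 0.0193
gripper_force: 45.0
```

```bash
python3 -c "
from h import *
to(.548,.329,.0708,7.87)"
```

```text
t 13.42 pos [0.5482 0.3291 0.0709] yaw 7.87 tilt 0.02 w 0.019331430166604966 F [-1.9 -1.4  2.3]
twist -0.0 shift [-0.01  0.    0.  ]
```

{"method": "send_rows", "body": {
  "xyz": [
    [0, 0, 0],
    [0, 0, 0],
    [0, 0, 0],
    [0, 0, 0],
    [0, 0, 0],
    [0, 0, -0.2],
    [0, 0, -0.5],
    [0, 0, -0.8],
    [0, 0, -1],
    [0, 0, -1]
  ],
  "twist": [0, 0, 0, 0, 0, 0, 0, 0, 0, 0],
  "claw": 80
}}

```text
t: 14.25
tool_pos: [0.5479, 0.3291, 0.1776]
ee_rot: [0.998, 0.069, 0.0, -0.0]
force: [0.6, 0.7, 0.4]
gripper_width: 0.0763
gripper_force: 0.0
```

```bash
python3 -c "
from h import *
to(.557,-.079,.17,1.0)
imaging.snapshot('top'); print([world('top',r['pixel'],.075) for r in finder.find_in('scraper_grip','top')[:1]])
imaging.snapshot('scene'); print([world('scene',r['pixel'],.068) for r in finder.find_in('scraper_grip','scene')[:1]])"
```

```text
t 14.25 pos [0.5479 0.3291 0.1776] yaw 7.89 tilt 0.02 w 0.07626771248409123 F [0.6 0.7 0.4]
twist 0.0191 shift [ 0.07 13.61  0.25]
[array([ 0.73379561, -0.16387923,  0.075     ])]
[array([0.53237364, 0.34871169, 0.068     ])]
```

{"method": "send_rows", "body": {
  "xyz": [
    [0, 0.3, 0],
    [0, 0.6, 0],
    [0, 1, 0],
    [0, 1, 0],
    [0, 1, 0],
    [0, 1, 0],
    [0, 1, 0],
    [0, 1, 0],
    [0, 1, 0],
    [0, 1, 0]
  ],
  "twist": [0.0096, 0.0095, 0, 0, 0, 0, 0, 0, 0, 0],
  "claw": 60
}}

```text
t: 15.28
tool_pos: [0.5541, 0.0606, 0.1745]
ee_rot: [1.0, 0.009, -0.001, 0.0]
force: [0.4, 0.1, -0.6]
gripper_width: 0.0601
gripper_force: 0.0
```

{"method": "send_rows", "body": {
  "xyz": [
    [0, 1, 0],
    [0, 1, 0],
    [0, 1, 0],
    [0, 0.8, 0],
    [0, 0.5, 0],
    [0, 0.3, 0],
    [0, 0, 0],
    [0, 0, 0],
    [0, 0, 0],
    [0, 0, 0]
  ],
  "twist": [0, 0, 0, 0, 0, 0, 0, 0, 0, 0]
}}

```text
t: 16.12
tool_pos: [0.5574, -0.0741, 0.1752]
ee_rot: [1.0, 0.01, -0.0, -0.0]
force: [-0.4, 0.2, 0.5]
gripper_width: 0.0599
gripper_force: 0.0
```

```bash
python3 -c "
from h import *
to(.557,-.0795,.083,1.0)"
```

```text
t 16.12 pos [ 0.5574 -0.0741  0.1752] yaw 1.12 tilt 0.03 w 0.059934604625178536 F [-0.4  0.2  0.5]
twist 0.0003 shift [-0.02  0.18  3.07]
```

{"method": "send_rows", "body": {
  "xyz": [
    [0, 0.18, 0.3],
    [0, 0, 0.6],
    [0, 0, 0.6],
    [0, 0, 0.6],
    [0, 0, 0.5],
    [0, 0, 0.3],
    [0, 0, 0.17],
    [0, 0, 0],
    [0, 0, 0],
    [0, 0, 0]
  ],
  "twist": [0, 0, 0, 0, 0, 0, 0, 0, 0, 0]
}}

```text
t: 16.95
tool_pos: [0.558, -0.0811, 0.084]
ee_rot: [1.0, 0.009, 0.001, 0.0]
force: [0.3, -0.5, -0.2]
gripper_width: 0.0598
gripper_force: 0.0
```

{"method": "send_rows", "body": {
  "xyz": [
    [0, 0, 0],
    [0, 0, 0],
    [0, 0, 0],
    [0, 0, 0],
    [0, 0, 0],
    [0, 0, 0],
    [0, 0, 0],
    [0, 0, 0],
    [0, 0, 0],
    [0, 0, 0]
  ],
  "twist": [0, 0, 0, 0, 0, 0, 0, 0, 0, 0],
  "claw": 0,
  "squeeze": 55
}}

```text
t: 17.78
tool_pos: [0.5575, -0.081, 0.0832]
ee_rot: [1.0, 0.009, 0.0, -0.0]
force: [-0.6, 0.5, 1.5]
gripper_width: 0.0198
gripper_force: 55.0
```

```bash
python3 -c "
from h import *
to(.5395,-.2906,.18,7.6)"
```

```text
t 17.78 pos [ 0.5575 -0.081   0.0832] yaw 1.01 tilt 0.0 w 0.019806192178971352 F [-0.6  0.5  1.5]
twist -0.0183 shift [-1.52  6.85 -3.23]
```

{"method": "send_rows", "body": {
  "xyz": [
    [0, 0, -0.1],
    [0, 0, -0.2],
    [0, 0, -0.4],
    [0, 0, -0.5],
    [0, 0, -0.6],
    [0, 0, -0.6],
    [0, 0, -0.5],
    [0, 0, -0.3],
    [0, 0, -0.2],
    [0, 0, -0.1]
  ],
  "twist": [0, 0, 0, 0, 0, 0, 0, 0, 0, 0]
}}

```text
t: 18.62
tool_pos: [0.5576, -0.0812, 0.1891]
ee_rot: [1.0, 0.009, 0.0, 0.0]
force: [0.6, 0.1, -2.9]
gripper_width: 0.0196
gripper_force: 55.0
```

```bash
python3 -c "
from h import *
import cv2
to(.560,-.444,.18,7.6)
b=imaging.snapshot('scene')[:,:,::-1]
cv2.imwrite('pics/s5.png',cv2.resize(b[110:260,260:460],(800,600),interpolation=cv2.INTER_CUBIC))"
```

```text
t 18.62 pos [ 0.5576 -0.0812  0.1891] yaw 0.99 tilt 0.06 w 0.0195737992925216 F [ 0.6  0.1 -2.9]
twist -0.0184 shift [-1.52 12.    0.3 ]
```

View pics/s5.png

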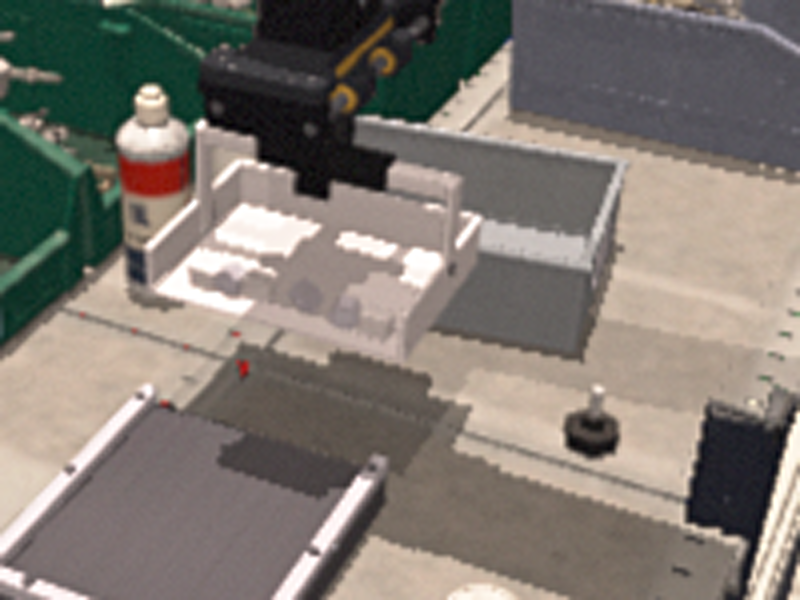

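The scoop is level and the offcuts lie about 15 mm inside the mouth (200–390, 270–320). Carrying gently to the far side of the box.

{"method": "send_rows", "body": {
  "xyz": [
    [0, 0.1, 0],
    [0, 0.2, 0],
    [0, 0.3, 0],
    [0, 0.4, 0],
    [0, 0.5, 0],
    [0, 0.6, 0],
    [0, 0.7, 0],
    [0, 0.8, 0],
    [0, 0.85, 0],
    [0, 0.9, 0]
  ],
  "twist": [0, 0, 0, 0, 0, 0, 0, 0, 0, 0]
}}

```text
t: 19.5
tool_pos: [0.5596, -0.244, 0.1877]
ee_rot: [1.0, 0.008, -0.0, 0.0]
force: [0.4, -0.4, -4.1]
gripper_width: 0.0197
gripper_force: 55.0
```

{"method": "send_rows", "body": {
  "xyz": [
    [0, 0.9, 0],
    [-0.05, 0.85, 0],
    [-0.1, 0.8, 0],
    [-0.1, 0.8, 0],
    [-0.1, 0.7, 0],
    [-0.1, 0.6, 0],
    [-0.1, 0.5, 0],
    [-0.1, 0.4, 0],
    [-0.1, 0.3, 0],
    [-0.05, 0.2, 0]
  ],
  "twist": [0, -0.001, -0.002, -0.003, -0.003, -0.003, -0.003, -0.002, -0.001, 0]
}}

```text
t: 20.33
tool_pos: [0.5443, -0.4269, 0.1874]
ee_rot: [0.998, 0.064, -0.001, 0.0]
force: [-0.0, 0.2, -4.2]
gripper_width: 0.0195
gripper_force: 55.0
```

```bash
python3 -c "
from h import *
to(.560,-.444,.175,7.6)"
```

```text
t 20.33 pos [ 0.5443 -0.4269  0.1874] yaw 7.36 tilt 0.07 w 0.01948852491082237 F [-0.   0.2 -4.2]
twist -0.0007 shift [0.44 0.63 0.41]
```

{"method": "send_rows", "body": {
  "xyz": [
    [0.1, 0.13, 0.05],
    [0.1, 0.1, 0.1],
    [0.1, 0.1, 0.1],
    [0.09, 0.1, 0.1],
    [0.05, 0.05, 0.05],
    [0, 0, 0],
    [0, 0, 0],
    [0, 0, 0],
    [0, 0, 0],
    [0, 0, 0]
  ],
  "twist": [-0.0004, -0.0003, 0, 0, 0, 0, 0, 0, 0, 0]
}}

```text
t: 21.17
tool_pos: [0.5608, -0.437, 0.1765]
ee_rot: [0.998, 0.067, 0.0, 0.0]
force: [0.0, -0.8, -3.7]
gripper_width: 0.0194
gripper_force: 55.0
```

{"method": "send_rows", "body": {
  "xyz": [
    [0, -0.1, 0],
    [0, -0.25, 0],
    [0, -0.45, 0],
    [0, -0.65, 0],
    [0, -0.9, 0],
    [0, -1, 0],
    [0, -1, 0],
    [0, 1, 0],
    [0, 1, 0],
    [0, 1, 0]
  ],
  "twist": [0, 0, 0, 0, 0, 0, 0, 0, 0, 0]
}}

```text
t: 22.0
tool_pos: [0.5558, -0.3963, 0.1772]
ee_rot: [0.998, 0.069, 0.0, 0.0]
force: [1.2, -0.3, -2.3]
gripper_width: 0.0193
gripper_force: 55.0
```

{"method": "send_rows", "body": {
  "xyz": [
    [0, 0.6, 0],
    [0, 0.4, 0],
    [0, 0.25, 0],
    [0, 0.1, 0],
    [0, 0, 0],
    [0, 0, 0],
    [0, 0, 0],
    [0, 0, 0],
    [0, 0, 0],
    [0, 0, 0]
  ],
  "twist": [0, 0, 0, 0, 0, 0, 0, 0, 0, 0]
}}

```text
t: 22.83
tool_pos: [0.5609, -0.4367, 0.1764]
ee_rot: [0.998, 0.068, 0.0, 0.0]
force: [-0.9, 0.7, -2.8]
gripper_width: 0.0196
gripper_force: 55.0
```

```bash
python3 -c "
from h import *
import cv2
to(.560,-.444,.175,7.6)
a=imaging.snapshot('top')[:,:,::-1];b=imaging.snapshot('scene')[:,:,::-1]
a=cv2.resize(a[155:275,375:525],(425,340),interpolation=cv2.INTER_CUBIC)
b=cv2.resize(b[90:210,330:460],(368,340),interpolation=cv2.INTER_CUBIC)
cv2.imwrite('pics/s6.png',np.hstack([a,b]))"
```

```text
t 22.83 pos [ 0.5609 -0.4367  0.1764] yaw 7.75 tilt 0.01 w 0.01956552535059893 F [-0.9  0.7 -2.8]
twist 0.0004 shift [-0.06  0.24  0.05]
```

View pics/s6.png

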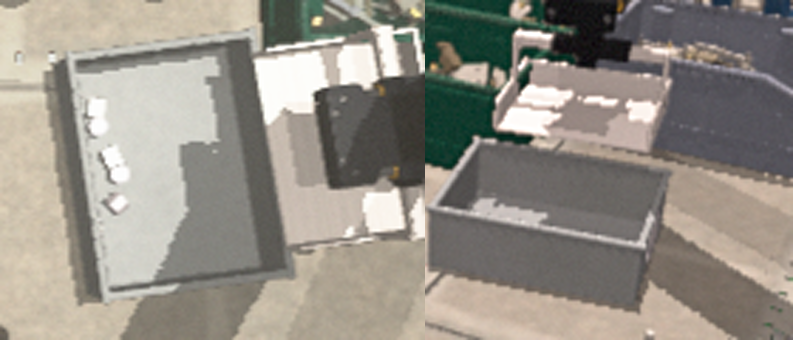

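Five offcuts are visible in the box, by its left wall at (97,107)–(116,203). The sixth is either hidden under that wall or still in the scoop. I'll look for it numerically.

```bash
python3 -c "
from h import *
import cv2
W=[]
for i in range(10):
  im=imaging.snapshot('top'); W.append(readout.observe()['force'][2])
print('Fz',np.mean(W),np.std(W))
imaging.snapshot('scene')
for c in('top','scene'):
  for n in('offcut0','offcut1'):
    print(c,n,[(round(r['p'],2),np.round(r['pixel']).tolist()) for r in finder.find_in(n,c)])
a=cv2.imread('pics/top0.png').astype(int); d=np.abs(im[:,:,::-1].astype(int)-a).max(2)>60
n,l,s,c=cv2.connectedComponentsWithStats(d.astype(np.uint8))
for i in range(1,n):
  if s[i,4]>=5 and c[i][0]<500 : print(s[i].tolist())
"
```

```text
Fz -2.5279663605621945 0.7201004356884136
top offcut0 [(0.4, [407.0, 192.0]), (0.37, [414.0, 209.0]), (0.34, [206.0, 216.0])]
top offcut1 [(0.4, [407.0, 192.0]), (0.37, [414.0, 209.0]), (0.34, [206.0, 216.0])]
scene offcut0 [(0.35, [258.0, 329.0])]
scene offcut1 [(0.35, [258.0, 329.0])]
[324, 171, 44, 70, 634]
[358, 174, 16, 10, 44]
[358, 178, 12, 10, 55]
[324, 183, 32, 60, 1175]
[430, 182, 33, 72, 1038]
[197, 184, 8, 33, 73]
[285, 184, 8, 7, 41]
[371, 185, 3, 23, 28]
[304, 187, 7, 7, 37]
[190, 190, 3, 3, 7]
[191, 195, 6, 27, 63]
[185, 196, 3, 21, 21]
[309, 200, 6, 7, 42]
[279, 206, 7, 7, 36]
[410, 209, 5, 11, 12]
[364, 216, 7, 7, 27]
[202, 219, 3, 16, 26]
[373, 219, 3, 20, 30]
[283, 221, 7, 7, 37]
[300, 225, 8, 8, 45]
[411, 226, 5, 5, 6]
[496, 236, 4, 4, 9]
[361, 239, 12, 2, 15]
[338, 241, 6, 1, 6]
[475, 240, 7, 10, 19]
[439, 251, 40, 6, 56]
[464, 255, 3, 4, 6]
[396, 256, 66, 61, 1572]
[459, 265, 2, 4, 6]
[331, 363, 53, 37, 1451]
```

```bash
python3 -c "
from h import *
import cv2
im=imaging.snapshot('top'); a=cv2.imread('pics/top0.png')[:,:,::-1]
g=lambda x:x.min(2)
print('now');print(g(im)[212:228,354:380]);print('init');print(g(a)[212:228,354:380])
s=imaging.snapshot('scene');c=imaging.camera_params('scene')
p=world('top',(367.5,219.5),.006);print(p)
d=R.from_quat(c['attitude']).inv().apply(p-c['xyz']);u,v=d[0]/d[2]*c['fx']+c['cx'],d[1]/d[2]*c['fy']+c['cy'];print(u,v)
u,v=int(u),int(v);print(g(s)[v-8:v+9,u-12:u+13])
print('box left');print(g(im)[180:240,394:412:1][::3])
"
```

```text
now
[[180 178 177 218 171 152 177 172 177 185 190 191 192 197 196 194 186 183
  177 179 179 179 180 181 178 174]
 [178 180 180 221 173 151 176 176 181 185 191 194 198 199 196 192 185 184
  184 181 179 179 176 176 177 176]
 [179 177 178 219 173 152 176 176 179 186 194 194 195 198 196 191 188 189
  185 182 178 179 178 175 179 179]
 [177 176 181 218 171 148 174 175 178 186 193 195 195 196 195 194 193 190
  186 184 177 177 177 174 176 175]
 [179 178 180 218 171 149 174 175 181 187 191 194 193 193 191 192 190 190
  186 181 181 182 179 178 177 179]
 [179 177 178 218 174 149 177 181 184 191 193 192 192 191 191 189 187 184
  182 181 182 181 176 168 172 175]
 [181 180 178 219 172 151 179 181 184 190 193 191 188 187 189 189 189 186
  181 179 179 177 170 171 175 175]
 [179 181 179 219 172 151 179 178 184 186 191 192 193 193 191 189 188 186
  183 182 181 180 174 176 175 169]
 [177 180 181 219 174 151 180 181 182 184 187 191 193 195 192 193 187 188
  184 184 179 178 172 173 171 170]
 [174 176 182 221 176 152 179 179 181 179 185 189 190 194 191 193 189 188
  187 186 179 172 167 168 169 168]
 [178 
[... 5070 characters left out ...]
173 192 208 167 123 176]
 [145 116 117 120 107  97  96  91  90  94 168 199 198 202 208 206 207 168]
 [174 142 117 121 117 102  91  90  92  92 131 190 198 176 194 207 206 209]
 [168 140 110 110 114 103  93  90  92  89  96 167 199 184 196 207 208 208]
 [168 172 142 115 119 112 102  95  91  87  91 139 195 197 198 206 206 204]
 [174 175 143 117 114 114 102  94  92  86  89 103 175 202 183 193 205 162]
 [174 176 176 148 114 116 112 100  89  91  91  91 149 191 188 194 201 205]
 [172 173 173 144 118 116 116 105  96  89  92  94 107 175 198 185 192 206]
 [169 171 173 177 144 118 115 107  96  88  90  91  88 126 176 202 192 197]
 [171 172 171 173 145 118 119 116  99  89  87  88  90 128 183 199 195 201]]
```

No offcut lies on the table. Pixel (364,216) is plain worktop, and the weight drop of 1.35 N matches six pieces. I'll do one more, slightly shorter shake to be sure the scoop is empty.

{"method": "send_rows", "body": {
  "xyz": [
    [0, -0.1, 0],
    [0, -0.2, 0],
    [0, -0.4, 0],
    [0, -0.6, 0],
    [0, -0.8, 0],
    [0, -0.9, 0],
    [0, -0.9, 0],
    [0, 1, 0],
    [0, 1, 0],
    [0, 0.9, 0]
  ],
  "twist": [0, 0, 0, 0, 0, 0, 0, 0, 0, 0]
}}

```text
t: 24.62
tool_pos: [0.5569, -0.4075, 0.1768]
ee_rot: [0.998, 0.068, 0.0, 0.001]
force: [0.6, -1.1, -2.3]
gripper_width: 0.0194
gripper_force: 55.0
```

{"method": "send_rows", "body": {
  "xyz": [
    [0, 0.5, 0],
    [0, 0.3, 0],
    [0, 0.15, 0],
    [0, 0.05, 0],
    [0, 0, 0],
    [0, 0, 0],
    [0, 0, 0],
    [0, 0, 0],
    [0, 0, 0],
    [0, 0, 0]
  ],
  "twist": [0, 0, 0, 0, 0, 0, 0, 0, 0, 0]
}}

```text
t: 25.45
tool_pos: [0.5608, -0.4368, 0.1763]
ee_rot: [0.998, 0.068, 0.0, 0.0]
force: [-0.2, 0.1, -2.9]
gripper_width: 0.0196
gripper_force: 55.0
```

```bash
python3 -c "
from h import *
import cv2
W=[]
for i in range(16):
  im=imaging.snapshot('top'); W.append(readout.observe()['force'][2])
print('Fz',np.mean(W),np.std(W))
m=((im.min(2)>232)).astype(np.uint8); m[:, :390]=0;m[:,440:]=0;m[:165]=0;m[265:]=0
n,l,s,c=cv2.connectedComponentsWithStats(m)
print(s[1:].tolist())
to(.5575,-.081,.186,1.0)
"
```

```text
Fz -2.558421371663269 0.5399489744013638
[[393, 174, 1, 2, 2], [406, 190, 7, 13, 64], [411, 206, 10, 13, 72], [414, 224, 6, 5, 18]]
t 26.25 pos [ 0.5608 -0.4371  0.1762] yaw 7.73 tilt 0.01 w 0.019187418073743037 F [-0.2 -0.3 -2.6]
twist 0.0187 shift [  0.1  -11.87  -0.33]
```

{"method": "send_rows", "body": {
  "xyz": [
    [0, 0, -0.1],
    [0, -0.2, -0.15],
    [0, -0.4, -0.1],
    [0.1, -0.7, 0],
    [0, -0.9, 0],
    [0, -1, 0],
    [0, -1, 0],
    [0, -1, 0],
    [0, -1, 0],
    [0, -1, 0]
  ],
  "twist": [0.0094, 0.0093, 0, 0, 0, 0, 0, 0, 0, 0]
}}

```text
t: 27.08
tool_pos: [0.5594, -0.2187, 0.187]
ee_rot: [1.0, 0.01, 0.0, 0.0]
force: [0.6, -0.1, -3.0]
gripper_width: 0.0195
gripper_force: 55.0
```

{"method": "send_rows", "body": {
  "xyz": [
    [0, -1, 0],
    [0, -1, 0],
    [0, -0.9, 0],
    [0, -0.7, 0],
    [0, -0.5, 0],
    [0, -0.2, 0],
    [0, 0, 0],
    [0, 0, 0],
    [0, 0, 0],
    [0, 0, 0]
  ],
  "twist": [0, 0, 0, 0, 0, 0, 0, 0, 0, 0]
}}

```text
t: 27.92
tool_pos: [0.5573, -0.0936, 0.1866]
ee_rot: [1.0, 0.008, -0.0, 0.0]
force: [-0.2, 0.3, -2.3]
gripper_width: 0.0194
gripper_force: 55.0
```

```bash
python3 -c "
from h import *
to(.5575,-.084,.0840,1.0)"
```

```text
t 27.92 pos [ 0.5573 -0.0936  0.1866] yaw 0.89 tilt 0.03 w 0.01943588563882292 F [-0.2  0.3 -2.3]
twist -0.0003 shift [ 0.01 -0.32  3.42]
```

{"method": "send_rows", "body": {
  "xyz": [
    [0, -0.15, 0.2],
    [0, -0.1, 0.5],
    [0, 0, 0.6],
    [0, 0, 0.6],
    [0, 0, 0.5],
    [0, 0, 0.4],
    [0, 0, 0.3],
    [0, 0, 0.2],
    [0, 0, 0.1],
    [0, 0, 0.04]
  ],
  "twist": [0, 0, 0, 0, 0, 0, 0, 0, 0, 0]
}}

```text
t: 28.75
tool_pos: [0.5574, -0.0846, 0.0833]
ee_rot: [1.0, 0.009, 0.0, 0.0]
force: [-1.3, -0.6, -2.7]
gripper_width: 0.0194
gripper_force: 55.0
```

```bash
python3 -c "
from h import *
imaging.snapshot('top')
to(.5575,-.084,.0832,1.0)"
```

```text
t 28.8 pos [ 0.5575 -0.0846  0.0835] yaw 0.99 tilt 0.02 w 0.019585948763693857 F [-0.6  1.  -2.3]
twist -0.0 shift [ 0.   -0.02  0.01]
```

{"method": "send_rows", "body": {
  "xyz": [
    [0, 0, 0.02],
    [0, 0, 0.02],
    [0, 0, 0],
    [0, 0, 0],
    [0, 0, 0],
    [0, 0, 0],
    [0, 0, 0],
    [0, 0, 0],
    [0, 0, 0],
    [0, 0, 0]
  ],
  "twist": [0, 0, 0, 0, 0, 0, 0, 0, 0, 0]
}}

```text
t: 29.63
tool_pos: [0.5578, -0.0846, 0.0831]
ee_rot: [1.0, 0.009, 0.001, 0.0]
force: [-1.4, 0.5, 6.0]
gripper_width: 0.0199
gripper_force: 55.0
```

{"method": "send_rows", "body": {
  "xyz": [
    [0, 0, 0],
    [0, 0, 0],
    [0, 0, 0],
    [0, 0, 0],
    [0, 0, 0],
    [0, 0, 0],
    [0, 0, 0],
    [0, 0, -0.3],
    [0, 0, -0.6],
    [0, 0, -0.8]
  ],
  "twist": [0, 0, 0, 0, 0, 0, 0, 0, 0, 0],
  "claw": 70
}}

```text
t: 30.47
tool_pos: [0.5562, -0.0844, 0.133]
ee_rot: [1.0, 0.009, -0.001, -0.0]
force: [0.6, -0.1, 0.1]
gripper_width: 0.0692
gripper_force: 0.0
```

{"method": "send_rows", "body": {
  "xyz": [
    [0, 0, -1],
    [0, 0, -1],
    [0, 0, -1],
    [0, -1, -1],
    [0, -1, -1],
    [0, -1, 0],
    [0, -1, 0],
    [0, -1, 0],
    [0, -1, 0],
    [0, -1, 0]
  ],
  "twist": [0, 0, 0, 0, 0, 0, 0, 0, 0, 0]
}}

```text
t: 31.3
tool_pos: [0.5533, 0.1258, 0.2831]
ee_rot: [1.0, 0.009, 0.0, 0.0]
force: [0.3, 0.3, 0.3]
gripper_width: 0.0697
gripper_force: 0.0
```

```bash
cat > chk.py <<'E'
from h import *
import cv2
to(.5,.3,.3,1)
im=imaging.snapshot('top'); a=cv2.imread('pics/top0.png')[:,:,::-1]
g=im.min(2).astype(int);h=a.min(2).astype(int)
d=(np.abs(g-h)>40).astype(np.uint8); d[:,:320]=0
n,l,s,c=cv2.connectedComponentsWithStats(d)
print([x.tolist() for x in s[1:] if x[4]>3])
for nm,z in (('scoop_grip',.08),('scoop',.02)): print(nm,[(round(r['p'],2),world('top',r['pixel'],z).round(4)) for r in finder.find_in(nm,'top')[:1]])
dk=((im.max(2)<115)).astype(np.uint8);dk[:,:347]=0;dk[:,366:]=0;dk[:188]=0;dk[:225][:0]=0;dk[225:]=0
ys,xs=np.nonzero(dk);print('bar',xs.mean(),ys.mean(),xs.min(),xs.max(),ys.min(),ys.max())
print(g[172:242:2,322:378:2])
E
python3 chk.py
```

```text
t 31.3 pos [0.5533 0.1258 0.2831] yaw 0.99 tilt 0.05 w 0.06967107176053353 F [0.3 0.3 0.3]
twist -0.0 shift [-1.67 -5.84 -0.56]
[[357, 171, 3, 3, 7], [352, 172, 3, 9, 21], [357, 175, 3, 3, 8], [370, 174, 8, 66, 258], [324, 178, 3, 61, 116], [332, 178, 6, 1, 6], [346, 178, 2, 4, 6], [351, 182, 4, 12, 27], [358, 187, 4, 37, 77], [404, 190, 8, 12, 57], [346, 195, 2, 32, 32], [348, 195, 3, 4, 5], [405, 199, 4, 5, 7], [409, 207, 11, 13, 70], [352, 209, 1, 7, 7], [351, 223, 7, 18, 43], [411, 223, 8, 8, 29], [326, 240, 23, 1, 23], [320, 296, 9, 21, 96], [527, 305, 29, 12, 200], [560, 305, 4, 2, 6], [571, 320, 69, 78, 3093], [320, 326, 20, 36, 518], [320, 362, 33, 16, 398], [336, 378, 27, 22, 279], [320, 394, 19, 6, 83], [378, 397, 6, 3, 12]]
scoop_grip [(0.69, array([ 0.5375, -0.2884,  0.08  ]))]
scoop [(0.88, array([ 0.5473, -0.0833,  0.02  ]))]
bar 356.7518796992481 204.8984962406015 353 361 188 222
[[166 163 164 167 170 162 172 172 172 173 167 172 169 167 165 143 240 248
  240 168 167 164 164 166 164 164 181 184]
 [194 159 177 179 169 164 213 209 211 214 225 236 222 231 219 112 221 247
 
[... 3203 characters left out ...]
116 137 141 242 243 243 242 243 243 243 244 244 243 244 150 151 197 219
  240 230 243 246 251 251 251 232 124 226]
 [114 133 162 243 242 244 242 245 242 244 243 244 243 243 151 153 225 215
  238 229 244 245 249 251 251 231 136 238]
 [121 139 164 243 243 245 243 245 242 243 243 245 241 244 151 148 224 211
  239 228 243 244 246 251 251 251 135 233]
 [248 204 141 243 243 245 244 244 243 244 244 244 243 243 153 148 224 205
  238 227 243 244 246 251 251 251 140 232]
 [249 215 149 250 243 244 242 244 243 223 224 226 214 211 135 133 135 205
  238 231 186 210 211 230 243 235 225 245]
 [122 163 138 183 192 196 185 159 143 146 131 112 107 103 105 104 101 118
  113 122 105 113 113 115 124 130 154 165]]
```

{"method": "send_rows", "body": {
  "xyz": [
    [0, -0.5, 0],
    [0, -0.8, 0],
    [0, -0.8, 0],
    [0, -0.8, 0],
    [0, -0.8, 0],
    [0, -0.8, 0],
    [0, -0.8, 0],
    [0, -0.8, 0],
    [0, -0.5, 0],
    [0, -0.2, 0]
  ],
  "twist": [0, 0, 0, 0, 0, 0, 0, 0, 0, 0]
}}

```text
t: 32.28
tool_pos: [0.5497, 0.3297, 0.2822]
ee_rot: [1.0, 0.009, -0.0, -0.0]
force: [-0.2, 1.2, 0.4]
gripper_width: 0.0699
gripper_force: 0.0
```

```bash
python3 - <<'E'
from h import *
import cv2
np.set_printoptions(linewidth=250)
im=imaging.snapshot('top'); a=cv2.imread('pics/top0.png')[:,:,::-1]
sc=imaging.snapshot('scene'); b=cv2.imread('pics/scene0.png')[:,:,::-1]
d=im.mean(2)-a.mean(2)
print('top box strip diff (cols 394..424)')
for r in range(170,258,2): print(r,d[r,394:424].round().astype(int))
print('scene scoop'); print(sc.min(2)[178:222:1,318:376:2])
E
```

```text
top box strip diff (cols 394..424)
170 [2 4 4 7 5 4 4 4 5 9 7 6 6 6 4 5 4 3 7 3 3 2 1 3 2 4 2 6 7 5]
172 [5 3 3 8 3 3 3 4 2 4 3 5 5 0 3 4 0 5 6 6 3 4 2 5 1 7 2 6 5 3]
174 [ 7  4  6  5  7  5  8  5  4  3  8  4  2  3  6  2  6  0  7  6  1  5  3 -1  2  1  3  0  1  4]
176 [ 4  1  4  2  2  5  4  4  1  7  4  3  5  3  3  4  0  2 -4  0  4  7  3  5  3  3  4  4  2  3]
178 [6 1 6 2 4 7 3 5 5 4 4 3 4 4 4 8 3 4 6 7 1 4 5 7 0 5 4 3 7 2]
180 [4 3 5 3 3 3 5 3 5 6 3 1 2 0 4 3 0 6 8 3 3 7 4 4 2 5 4 3 6 5]
182 [ 0  5  4  0 -2  3  5  4  3  5  3  2  7  3  7  5  3  2  4  2  9  4  5  8  6  8  3  5  5  5]
184 [ 3  3  2  1  3  2 -1  5  2  3  4  2  6  6  3  5  7  6  7  4  1  6  5  1  7  4  3  4  8  3]
186 [ 3  4 -2  3  2  7  3  5  7  7  7  3  4  5  7  4  6  4  2  5  4  2  3  8  6  2  3  6  5  2]
188 [8 9 4 3 2 5 4 6 3 4 8 4 5 7 7 0 3 5 4 8 6 4 4 4 3 5 5 7 5 3]
190 [ -1   1   0   7   0   3   2   6   2   5   3 -30   4  44  46  44  45  45  27   6   5   4   4   2   7   4  10   5   3   4]
192 [  2   3   4   0   3   1   8   3   4   4   6 -41  30  45  44  47  45  42  25   9   3   5   6   6   1   8   4   5   6   2]
194
[... 2782 characters left out ...]
2 1 3 3 5 3 6 6 5 5 7 5 5 6 4 7 2]
244 [5 6 4 6 5 1 4 4 6 3 7 3 8 3 5 6 4 3 6 2 6 2 5 2 6 6 2 5 3 4]
246 [7 3 5 6 0 0 4 1 1 4 0 2 4 0 7 5 3 4 4 7 2 3 1 6 2 4 3 3 4 4]
248 [4 5 2 5 2 4 1 7 2 3 7 3 0 1 6 3 5 4 1 4 7 4 4 1 4 7 8 4 5 2]
250 [6 5 6 2 5 4 4 6 0 4 6 5 4 2 4 4 1 5 1 2 4 6 7 6 4 7 5 3 3 6]
252 [4 5 4 9 0 2 4 1 3 4 7 1 1 2 0 5 4 5 8 2 8 5 2 4 7 6 6 5 7 2]
254 [4 6 8 6 6 2 4 6 3 3 4 1 5 4 6 5 2 4 2 8 3 3 4 4 5 2 6 2 9 5]
256 [0 2 5 4 3 2 7 5 0 1 3 7 5 2 0 4 3 4 2 2 2 3 3 1 3 4 7 0 1 4]
scene scoop
[[250 254 255 ... 102 101  97]
 [184 230 254 ...  99 101  96]
 [145 163 193 ... 102  99  99]
 ...
 [111 103 105 ...  97 159 161]
 [111 109 108 ... 102 158 162]
 [110 113 114 ... 139 159 161]]
```

A bright sliver just inside the rim at rows 232–237 is the sixth offcut, hidden by the box wall, so all six are in. The scoop is empty and back at the plate, and the scraper is in its rest. Handing in.

```bash
python3 -c "
from plant import sign_off
print(sign_off())"
```

```text
the job is handed in; nothing more can be done
None
```

I handed the job in at about 32 s of the 64 s, with no verdict returned. By the camera images all six offcuts are in the scrap box (the sixth shows only as a sliver behind the box wall), the scoop is empty and back against the plate, and the scraper is back in its rest; the offcuts were shaken out over the box, because the arm cannot tilt the scoop.

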